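# Move the charged battery pack from the charger to the magnifier lamp

### The arm

A 6-joint arm with a two-finger parallel gripper is mounted at the origin on the work surface. World frame = base frame: x ahead of the robot, y to its left, z up, the work surface at z = 0. Lengths are in m, angles in rad, forces in N, time in s.
With the tool pointing down it reaches from about 0.35 to 0.775 m from the base axis. Payload 7.3 kg.
Tool frame: the origin (TCP) lies at the very end of the fingers, on their centre line; the grasp point (between the pads) lies 19 mm behind it (pinch_z is the distance from the TCP to the grasp point, in m); z points along the fingers, y is the line along which they close (so a half turn about z gives the same grasp; the last joint's range is limited). The gripper opens to 92 mm and grips with 3 to 60 N. Pads are 19 mm wide; open, the fingers measure 130 mm over their backs; the gripper's body (75 mm by 190 mm) begins 47 mm behind the grasp point.
Start: joints at [1.09, 0.342, 1.524, -0, 1.275, -0.146], TCP at [0.172, 0.496, 0.227] pointing down, gripper open.
Joint ranges: [-2.53, 2.53], [-0.77, 2.02], [0.04, 2.7], [-1, 4.14], [0.28, 2.66], [-3.11, 3.11]. Speed limits (rad/s): [2.57, 2.57, 3.14, 3.14, 3.14, 3.14].

### API

Orientations are given as [roll, pitch, yaw] about the fixed x, y, z axes, in that order (R = Rz(yaw) Ry(pitch) Rx(roll)).
In Python, from cell import * gives the robot as it stands.
- The arm moves only by the tool arm_command, never from a script. Its arguments are lists of equal length, an entry for each row: "fingers": the gripper command: -1 is fully open, 1 is shut, values between are in proportion; "travel": the shift along the tool's x, y, z in m, a list of three; "dr": the turn, a rotation vector about the tool's x, y, z in degrees, a list of three. In form: {"fingers": [fingers, ...], "travel": [[x, y, z], ...], "dr": [[wx, wy, wz], ...]}. A call has 1 to 8 rows; each row is the pose to reach, as a shift and turn from the pose commanded when the call began, along the tool's axes at that moment; what a row does not reach only later rows make up. A row lasts 1/12 s, in which the tool goes at most 41.7 mm and 7.16 degrees, less where a joint would pass 70% of its speed; a pose out of reach is approached as far as the arm can. A call with a gripper value outside its range is refused whole. The fingers move at their own pace and stop on an object; "squeeze" is the grip in N (left out, the last holds). Time passes only in rows, so rows that repeat a pose let the fingers close. It gives the time, the measured TCP pose, the force, the opening and the grip force at its end, in the units of the state.
- observe(): the state, without advancing time (a new reading comes with each control period).
- read_camera(name): name is "scene" or "side" or "wrist"; returns a dict with "color" (384x512x3 uint8, blue, green, red), "z_map" (384x512 float32, m along the optical axis (not along the pixel's ray), 0 where there is no reading), "fx", "fy", "cx", "cy" (pixels), "k1" (the pictures are not rectified: a ray, as slopes to the right and down, at radius r is drawn at 1 + k1 r^2 times it, then the intrinsics apply), "R" (3x3) and "t" (3): a world point X has camera coordinates R X + t. Camera axes: x right, y down, z forward; pixel columns grow to the right and rows downward; lengths in m; the calibration is good to about 2 mm. A picture is of the moment at which its call begins.
- hand_in(): hands the job in; it is judged then, once.
The state is a dict: "time": time; "qpos": joint angles; "qvel": joint speeds; "joint_efforts": joint torques, N m; "tool_pos": TCP position; "tool_rot": TCP orientation; "contact_force": force on the tool from outside, world axes, zero at the start; "torque": the same for the moment, N m; "opening": finger opening in m; "grip_force": force on a finger pad.
Only numpy, scipy, OpenCV 4.12 (cv2) and the standard library are available. Lean on these libraries where they do the work, as an engineer would, in place of code of your own. Each camera call takes 0.05 s, during which the arm holds its last target. There are 200 camera calls.

### The job

The magnifier lamp's battery pack has finished charging. Press the charger's red catch so that the pack pops loose, slide the pack off the charger, and slide it gently into the lamp's dovetail until it is fully home and the lamp's catch has clicked up behind it; then let go. Do not force anything, and leave the thimbles and the tape measure where they are.

Things in the scene. Friction and masses are not known exactly. Their poses are not given: they have to be found in the camera images.
- pack: Orange battery pack, 64 mm long (x), 46 wide (y), 48 high, about 0.24 kg; terminals (leading end) at +x. Origin: centre of its underside. Lowest 8 mm: black dovetail tongue, 34 mm wide below, 26 above, leading end chamfered 2.5 mm. Case 10 to 48 mm above the origin: flat sides to grip, flat tail to push on. Starts home in the charger, held by the catch; it slides out only along the charger's -x.
- pack_front (a point): Point at the leading (terminal, +x) end of the pack's underside, 32 mm from the pack's origin.
- charger: Black battery charger, fixed, 162 mm long, 84 wide, 46 high. Origin: on the table under the centre of a pack that is home; +x runs from the mouth into the slide (roughly away from the robot). The dovetail slide runs along x: mouth at x = -50 mm, hard end stop (46 mm high) at x = +34, channel floor 12 mm up, its two undercut rails 8 mm high (tops 20 mm up), 52 mm over both.
- charger_home (a point): Where the pack's origin lies when home in the charger: on the channel floor, 12 mm above the table. A sprung pin in the end stop, 30 mm above the table, pushes the pack outwards over the last 9 mm of travel (3 N, rising to 5 N at home): when the catch is pressed the pack is thrown out about 9 mm and stays there, lying over the catch.
- charger_thumb (a point): Centre of the top of the charger's red thumb pad, 24 mm (x) by 20 mm (y), in front of the mouth at x = -68 mm, 10 mm above the table. It moves with the catch; press it straight down.
- charger_catch (a joint): The charger's catch, m: 0 = up, 0.0055 = bottom; 0.004 frees the pack. Spring 1.4 N at the top, 3.6 N at the bottom, plus friction of the pack that leans on it (a few N).
- lamp: White magnifier lamp, fixed, with an empty slide just like the charger's (same sizes, springs, catch; origin and axes alike). Behind its end stop lies a round foot, 62 mm radius about x = +108 mm, 18 mm high; at x = +145 a gooseneck rises to the round lens head, 92 mm across, centre at x = +198, 236 mm up. The pack goes in along the lamp's +x, terminals first.
- lamp_mouth (a point): Centre of the slide's mouth on the channel floor (x = -50 mm, 12 mm up). The rails leave 35.8 mm at the floor and 27.8 mm at their tops, 0.9 mm play each side of the tongue; over the first 8 mm of the mouth they flare 4 mm wider each side.
- lamp_home (a point): Where the pack's origin lies when home in the lamp, tail against the raised catch (12 mm above the table). The pack can be pushed 2 mm past this to the end stop; the sprung pin pushes it back onto the catch, or 9 mm out if the catch has not clicked. Well aligned, pushing in takes 5 to 10 N (smooth plastic); held askew, sideways or too high the tongue wedges between the rails.
- lamp_catch (a joint): The lamp's red catch, m: 0 = up (empty, or clicked behind a pack that is home), about 0.004 while a pack lies over it. It is a wedge in the channel floor with a thumb pad in front; the ramp rises inwards from x = -44 to -32 mm in the lamp's frame, to an upright face 4 mm above the floor. A pack sliding in rides it down; past home it snaps up behind the pack's tail.
- delft_thimble: White ceramic thimble with a blue band, 24 mm across, 27 mm high, standing loose on the table; origin under its centre. Leave it alone.
- horn_thimble: Brown horn thimble, same size, loose on the table; origin under its centre. Leave it alone.
- tape_case: Round brass tape measure case, 50 mm across, 16 mm high, loose on the table; origin under its centre. Leave it alone.
Mind the look-alikes: they are no part of the job. Of the things that look like the charger, take the one that is farthest to the robot's left at the start.

How it is judged:
On the way, in this order (a step that is already met when the one before it is completed fails the run):
1. the charger's catch has been pressed and the pack has popped out over it (x of pack in the frame of charger between -0.06 and -0.005 m), for 0.1 s.
2. the pack has been drawn clear of the charger (horizontal distance between pack and charger_home above 0.1 m), for 0.1 s.
At the end, for the whole second after the job is handed in: The pack is home in the lamp, terminals first, within 4 mm of its home point, with the lamp's catch up behind it (less than 1 mm down), at rest and let go (x of pack_front in the frame of lamp between 0.03 and 0.035 m and distance between pack and lamp_home below 0.004 m and value of joint lamp_catch below 0.001 m and linear speed of pack below 0.01 m/s); the robot touches nothing.
It fails at once if the pack is forced against the lamp with more than 25 N (contact force between pack and lamp above 25 N).
It fails at once if the pack is forced against the charger with more than 25 N (contact force between pack and charger above 25 N).
It fails at once if the robot presses on the charger or its catch with more than 20 N (contact force between any of the fingers, the arm and charger above 20 N).
It fails at once if the robot presses on the lamp with more than 20 N (contact force between any of the fingers, the arm and lamp above 20 N).
It fails at once if a thimble or the tape measure case is shifted by more than 10 mm (distance of any of delft_thimble, horn_thimble, tape_case from where it was at the start of the episode above 0.01 m).
It also fails if it takes over 61 s, if anything falls off the work surface, if the arm or the gripper's body presses on something with over 40 N, if the wrist force passes 120 N, or if a joint passes its speed limit or range.

## Working session

There is one attempt and no reset: what is moved stays moved. The work goes in short steps, Python scripts to look and compute and a tool call to move; the robot and the scene stay as the last step left them, time stands still between calls to the robot, and variables do not carry over. Pictures are saved under pics/ and viewed, at most 10 in all, crops included, and the job is handed in when it is done.

Besides the shell and the picture viewer there is one more tool, called as name(argument=value, ...) on one line, values as JSON. arm_command: Moves the arm, as the interface text tells. Its arguments: {"type":"object","properties":{"fingers":{"type":"array","items":{"type":"number"}},"travel":{"type":"array","items":{"type":"array","items":{"type":"number"}}},"dr":{"type":"array","items":{"type":"array","items":{"type":"number"}}},"squeeze":{"type":"number"}},"required":["fingers","travel","dr"]}

```bash
mkdir -p pics; ls
python3 - <<'E'
from cell import *
import cv2, numpy as np
s=observe(); print(s)
for n in ["scene","side"]:
    c=read_camera(n); cv2.imwrite(f"pics/{n}0.png",c["color"]); np.savez(f"{n}0.npz",**c)
    print(n,c["fx"],c["cx"],c["cy"],c["k1"],c["R"],c["t"])
E
```

```text
pics
{'time': 0.0, 'qpos': array([ 1.09002496e+00,  3.42710081e-01,  1.52501523e+00, -7.08843430e-06,
        1.27539156e+00, -1.46022671e-01]), 'qvel': array([-0.00154227, -0.00119721,  0.00055782, -0.00105114, -0.00028765,
        0.00216052]), 'joint_efforts': array([ 2.16288463e-04, -4.31235695e+01, -2.44220817e+01,  7.18708173e-02,
        5.56337577e-02, -1.20678492e-04]), 'tool_pos': array([0.17228224, 0.49549864, 0.22605215]), 'tool_rot': array([-3.14008367e+00, -2.15073974e-04,  2.80684586e+00]), 'contact_force': array([ 0.38904386, -0.06660484,  0.2409509 ]), 'torque': array([-0.00945416,  0.01780498,  0.00434458]), 'grip_force': 0.0, 'opening': 0.09174052257401805}
scene 349.88984755759594 255.63126866895615 185.39901720090074 0.002669296272710046 [[ 0.65377764  0.75628358 -0.02469695]
 [ 0.41420291 -0.38499506 -0.82475133]
 [-0.63325409  0.52897443 -0.56495602]] [-0.33459511 -0.17650223  1.36639989]
side 357.45348791082944 249.0134737729943 191.9267416227319 -0.04756972091356414 [[ 9.67810942e-01 -2.51678319e-01  6.45238508e-05]
 [-1.25597944e-01 -4.83200033e-01 -8.66454202e-01]
 [ 2.18098915e-01  8.38555754e-01 -4.99256558e-01]] [-0.5246216   0.1177446   0.71686712]
```

View pics/scene0.png

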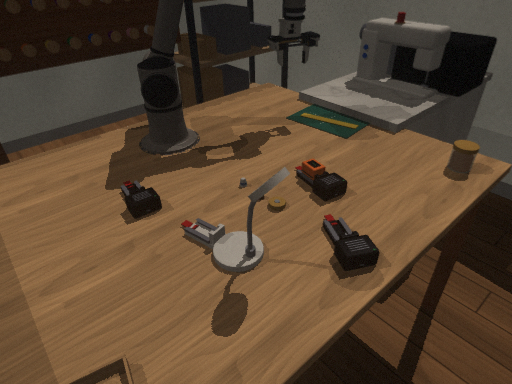

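View pics/side0.png

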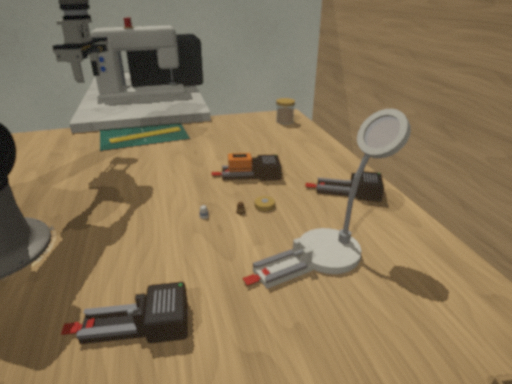

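Scene view: the loaded charger sits at about (320,180) with the orange pack; two empty chargers are at (140,198) and (348,243). The lamp's foot is at (238,250) and its slide at (203,232). The thimbles and tape are between them. Next I measure rough positions from the depth maps.

```bash
cat > h.py <<'E'
import numpy as np, cv2
def cloud(c):
    h,w=c["z_map"].shape
    u,v=np.meshgrid(np.arange(w),np.arange(h))
    K=np.array([[c["fx"],0,c["cx"]],[0,c["fy"],c["cy"]],[0,0,1.]])
    p=np.stack([u,v],-1).reshape(-1,1,2).astype(np.float64)
    s=cv2.undistortPoints(p,K,np.array([float(c["k1"]),0,0,0])).reshape(h,w,2)
    z=c["z_map"].astype(float)
    P=np.dstack([s[...,0]*z,s[...,1]*z,z])
    W=(P-c["t"])@c["R"]
    W[z==0]=np.nan
    return W
def masks(c):
    hsv=cv2.cvtColor(c["color"],cv2.COLOR_BGR2HSV).astype(int); H,S,V=hsv[...,0],hsv[...,1],hsv[...,2]
    return dict(orange=(H>4)&(H<14)&(S>190)&(V>110), red=((H<4)|(H>174))&(S>150)&(V>70),
      dark=(V<70)&(S<120), white=(S<50)&(V>110))
E
python3 - <<'E'
from h import *
for n in ["scene","side"]:
    c=dict(np.load(f"{n}0.npz")); W=cloud(c); M=masks(c)
    for k in ["orange","red","dark","white"]:
        nn,l,st,ce=cv2.connectedComponentsWithStats(M[k].astype(np.uint8))
        for i in range(1,nn):
            if st[i,4]<12: continue
            p=W[l==i]; p=p[np.isfinite(p[:,0])]
            if len(p)<8: continue
            m=np.median(p,0)
            if not(.2<m[0]<.9 and abs(m[1])<.7 and -.02<m[2]<.3): continue
            print(n,k,ce[i].round(),st[i,4],m.round(3),p.min(0).round(3),p.max(0).round(3))
    for z,(u,v) in {"scene":dict(d=(242,182),t=(276,204),cup=(248,252)),"side":dict(d=(204,211),h=(240,208),t=(265,204))}[n].items(): print(n,z,W[v,u].round(3))
E
```

```text
scene orange [313. 165.] 71 [0.572 0.183 0.06 ] [0.533 0.167 0.057] [0.596 0.217 0.062]
scene red [298. 168.] 14 [0.492 0.203 0.01 ] [0.483 0.196 0.008] [0.502 0.215 0.011]
scene red [329. 218.] 40 [0.726 0.078 0.01 ] [0.713 0.067 0.006] [0.737 0.088 0.012]
scene red [187. 223.] 44 [ 0.486 -0.222  0.01 ] [ 0.472 -0.231  0.008] [ 0.499 -0.211  0.012]
scene dark [460. 162.] 378 [0.847 0.567 0.032] [ 0.812  0.558 -0.002] [0.873 0.601 0.07 ]
scene dark [313. 163.] 30 [0.564 0.194 0.06 ] [0.545 0.182 0.058] [0.575 0.203 0.062]
scene dark [325. 181.] 436 [0.639 0.171 0.045] [0.513 0.132 0.002] [0.679 0.218 0.049]
scene dark [243. 183.] 39 [0.442 0.009 0.011] [0.434 0.001 0.001] [0.447 0.022 0.023]
scene dark [140. 196.] 445 [ 0.337 -0.273  0.046] [ 0.205 -0.314 -0.001] [ 0.372 -0.224  0.05 ]
scene dark [251. 223.] 377 [ 0.699 -0.177  0.117] [ 0.523 -0.207 -0.002] [0.77  0.009 0.25 ]
scene dark [132. 211.] 13 [ 0.359 -0.314  0.029] [ 0.337 -0.316  0.011] [ 0.364 -0.31   0.039]
scene dark [352. 244.] 937 [0.851 0.014 0.045] [ 0.731 -0.041 -0.001] [0.901 0.104 0.049]
scene dark [205. 226.] 27
[... 1877 characters left out ...]
046] [ 0.336 -0.289  0.045] [ 0.339 -0.251  0.048]
side white [168. 300.] 27 [ 0.344 -0.269  0.046] [ 0.343 -0.289  0.045] [ 0.347 -0.253  0.048]
side white [154. 303.] 27 [ 0.323 -0.269  0.046] [ 0.321 -0.289  0.045] [ 0.325 -0.253  0.049]
side white [159. 305.] 21 [ 0.33  -0.277  0.047] [ 0.328 -0.289  0.045] [ 0.331 -0.261  0.048]
side white [173. 304.] 15 [ 0.351 -0.28   0.046] [ 0.349 -0.29   0.046] [ 0.352 -0.268  0.047]
side white [111. 309.] 273 [ 0.253 -0.241  0.02 ] [ 0.212 -0.276  0.018] [ 0.293 -0.23   0.046]
side white [106. 329.] 342 [ 0.25 -0.28  0.02] [ 0.206 -0.29   0.012] [ 0.289 -0.265  0.022]
side d [0.438 0.005 0.02 ]
side h [0.522 0.004 0.015]
side t [0.582 0.004 0.016]
```

```bash
cat >> h.py <<'E'
from scipy.spatial.transform import Rotation as Ro
def to(pos,yaw_deg,s):
    """travel & dr (deg) in the current tool axes to reach pos with tool down at yaw (from the measured pose)"""
    R=Ro.from_euler('xyz',s["tool_rot"]); T=Ro.from_euler('xyz',[np.pi,0,np.radians(yaw_deg)])
    print("travel",(R.inv().apply(np.array(pos)-s["tool_pos"])).round(4),"dr",np.degrees((R.inv()*T).as_rotvec()).round(2))
E
python3 - <<'E'
from cell import *; from h import *
s=observe(); c=read_camera("wrist"); R=Ro.from_euler('xyz',s["tool_rot"]).as_matrix()
C=-c["R"].T@c["t"]; print("cam in tool",R.T@(C-s["tool_pos"]),"axis",R.T@c["R"][2], "xaxis",R.T@c["R"][0],c["fx"])
to([.53,.195,.26],168,s)
E
```

```text
cam in tool [ 0.07069763  0.00081023 -0.15738107] axis [-0.26614633  0.00139517  0.96393163] xaxis [-4.55625667e-04  9.99998659e-01 -1.57317649e-03] 299.4799446009763
travel [-0.4366 -0.1664 -0.0338] dr [-0.08 -0.02 -7.18]
```

arm_command(fingers=[-1,-1,-1,-1,-1,-1,-1,-1], travel=[[-0.03,-0.012,-0.033],[-0.066,-0.025,-0.033],[-0.1,-0.038,-0.033],[-0.135,-0.052,-0.033],[-0.17,-0.065,-0.033],[-0.205,-0.078,-0.033],[-0.24,-0.091,-0.033],[-0.27,-0.103,-0.033]], dr=[[0,0,-1],[0,0,-2],[0,0,-3],[0,0,-4],[0,0,-5],[0,0,-6],[0,0,-7],[0,0,-7.2]])

```text
time: 0.82
tool_pos: [0.3951, 0.3081, 0.2596]
tool_rot: [-3.141, 0.0, 2.933]
contact_force: [0.9, 0.7, 0.4]
opening: 0.0919
grip_force: 0.0
```

Run:
```python
from cell import *; from h import *
to([.53,.195,.26],168,observe())
```

```text
travel [-0.1554 -0.0827 -0.0004] dr [-0.01  0.01  0.03]
```

arm_command(fingers=[-1,-1,-1,-1,-1,-1,-1,-1], travel=[[-0.03,-0.015,0],[-0.065,-0.033,0],[-0.1,-0.052,0],[-0.13,-0.068,0],[-0.15,-0.079,0],[-0.155,-0.082,0],[-0.155,-0.082,0],[-0.155,-0.082,0]], dr=[[0,0,0],[0,0,0],[0,0,0],[0,0,0],[0,0,0],[0,0,0],[0,0,0],[0,0,0]])

```text
time: 1.48
tool_pos: [0.5276, 0.1978, 0.2593]
tool_rot: [3.142, -0.001, 2.932]
contact_force: [-0.5, 0.0, -0.4]
opening: 0.0918
grip_force: 0.0
```

Run:
```python
from cell import *; from h import *
s=observe(); print(s["tool_pos"],s["contact_force"])
c=read_camera("wrist"); cv2.imwrite("pics/w1.png",c["color"]); np.savez("w1.npz",**c)
W=cloud(c); M=masks(c)
for k in ["orange","red"]:
    nn,l,st,ce=cv2.connectedComponentsWithStats(M[k].astype(np.uint8))
    for i in range(1,nn):
        if st[i,4]>60:
            p=W[l==i]; print(k,ce[i].round(),st[i,4],np.nanmedian(p,0).round(4),np.nanmin(p,0).round(3),np.nanmax(p,0).round(3))
```

```text
[0.52760674 0.1978114  0.25933244] [-0.48683656  0.04126464 -0.36733062]
orange [258. 189.] 1152 [0.5553 0.1966 0.0591] [0.53  0.168 0.031] [0.598 0.221 0.062]
red [257. 137.] 240 [0.5    0.2068 0.0094] [0.487 0.198 0.007] [0.516 0.218 0.012]
red [257. 158.] 102 [0.5278 0.2021 0.0133] [0.521 0.194 0.01 ] [0.534 0.21  0.016]
red [208. 296.] 169 [0.7276 0.0782 0.0086] [0.713 0.065 0.001] [0.746 0.091 0.011]
```

View pics/w1.png

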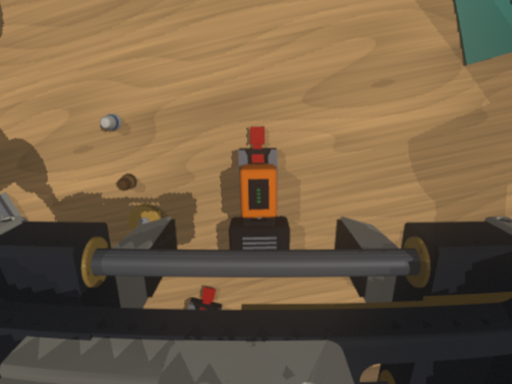

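Wrist view: thumb pad at (257,137), red catch at (257,158), pack top centred at about (258,190), end stop at (259,235). Now I fit the rectangles.

```bash
cat >> h.py <<'E'
def rect(p,ax):
    """centre, size, yaw (nearest ax) of the min area rectangle of xy points"""
    (c,(a,b),t)=cv2.minAreaRect((p[:,:2]*1000).astype(np.float32))
    t=(t-ax+45)%90-45+ax
    return np.array(c).round(1),round(a,1),round(b,1),round(t,2)
E
python3 - <<'E'
from h import *
c=dict(np.load("w1.npz")); W=cloud(c); M=masks(c); z=W[...,2]
win=(W[...,0]>.45)&(W[...,0]<.70)&(W[...,1]>.11)&(W[...,1]<.26)
def big(m):
    n,l,st,_=cv2.connectedComponentsWithStats(m.astype(np.uint8)); return l==1+np.argmax(st[1:,4])
top=big(win&(z>.054)&(z<.066)); print("pack top",rect(W[top],-12),np.median(z[top]),top.sum(), W[top].mean(0))
th=big(win&M["red"]&(W[...,0]<.517)); print("thumb",rect(W[th],-12),W[th].mean(0))
st=big(win&(z>.036)&(z<.052)&(W[...,0]>.585)); print("stop",rect(W[st],-12),W[st].mean(0),st.sum())
ra=win&(z>.016)&(z<.024); p=W[ra]
a=np.radians(-12);f=p[:,0]*np.cos(a)+p[:,1]*np.sin(a); print("rails",len(p),rect(p,-12))
# thumb/pack axis
d=W[top].mean(0)-W[th].mean(0); print("axis",np.degrees(np.arctan2(d[1],d[0])),np.hypot(*d[:2]))
s=dict(np.load("scene0.npz"));W=cloud(s);z=W[...,2]
win=(W[...,0]>.45)&(W[...,0]<.70)&(W[...,1]>.11)&(W[...,1]<.26)
top=big(win&(z>.056)&(z<.066)); print("scene top",rect(W[top],-12),W[top].mean(0))
E
```

```text
pack top (array([564.5, 194.5]), 45.4, 63.8, -10.98) 0.05939051056103749 1773 [0.56336812 0.19506311 0.05927153]
thumb (array([501.8, 206.8]), 16.3, 27.2, -11.89) [0.50031155 0.20705966 0.00936244]
stop (array([623.6, 183.3]), 83.3, 47.6, -11.35) [0.62547626 0.18347146 0.04450997] 1651
rails 369 (array([567.8, 196.4]), 82.7, 104.5, -12.53)
axis -10.771822300646019 0.06418760368071313
scene top (array([564.6, 191.2]), 46.5, 61.9, -9.39) [0.56591189 0.18858922 0.05976688]
```

Run:
```python
from cell import *; from h import *
to([.496,.2072,.018],168.8,observe())
```

```text
travel [0.0322 0.0022 0.2416] dr [ 0.01 -0.05 -0.74]
```

arm_command(fingers=[1,1,1,1,1,1,1,1], travel=[[0.01,0.001,0.02],[0.022,0.002,0.055],[0.03,0.002,0.09],[0.032,0.002,0.13],[0.032,0.002,0.17],[0.032,0.002,0.2],[0.032,0.002,0.225],[0.032,0.002,0.234]], dr=[[0,0,-0.3],[0,0,-0.7],[0,0,-0.7],[0,0,-0.7],[0,0,-0.7],[0,0,-0.7],[0,0,-0.7],[0,0,-0.7]])

```text
time: 2.2
tool_pos: [0.4941, 0.2068, 0.0227]
tool_rot: [-3.139, -0.005, 2.947]
contact_force: [-1.0, 0.4, 0.5]
opening: 0.0434
grip_force: 0.0
```

arm_command(fingers=[1,1,1,1], travel=[[0,0,0.003],[0,0,0.006],[0,0,0.007],[0,0,0.007]], dr=[[0,0,0],[0,0,0],[0,0,0],[0,0,0]])

```text
time: 2.53
tool_pos: [0.4982, 0.2066, 0.0201]
tool_rot: [3.14, 0.002, 2.945]
contact_force: [-0.2, 0.5, -0.5]
opening: 0.0166
grip_force: 0.0
```

Run:
```python
from cell import *; from h import *
s=observe();to([.497,.2072,.010],168.8,s); print(s["contact_force"],s["opening"],s["tool_pos"])
```

```text
travel [0.0013 0.0004 0.0101] dr [ 0.07  0.13 -0.06]
[-0.20225869  0.45761466 -0.53701175] 0.016608571992127445 [0.49816468 0.20656315 0.02011309]
```

arm_command(fingers=[1,1,1,1], travel=[[0.001,0,0.003],[0.001,0,0.006],[0.001,0,0.008],[0.001,0,0.009]], dr=[[0,0,0],[0,0,0],[0,0,0],[0,0,0]])

```text
time: 2.87
tool_pos: [0.4964, 0.2063, 0.0097]
tool_rot: [3.141, 0.0, 2.945]
contact_force: [-0.5, -0.3, 2.4]
opening: -0.0
grip_force: 1.2
```

arm_command(fingers=[1,1,1], travel=[[0,0,0.001],[0,0,0.002],[0,0,0.003]], dr=[[0,0,0],[0,0,0],[0,0,0]])

```text
time: 3.12
tool_pos: [0.4964, 0.2063, 0.0068]
tool_rot: [3.141, 0.0, 2.945]
contact_force: [-1.5, -0.7, 3.2]
opening: 0.0007
grip_force: 1.8
```

arm_command(fingers=[1,1,1,1], travel=[[0,0,0.0005],[0,0,0.001],[0,0,0.0015],[0,0,0.0018]], dr=[[0,0,0],[0,0,0],[0,0,0],[0,0,0]])

```text
time: 3.45
tool_pos: [0.4964, 0.2063, 0.0049]
tool_rot: [3.142, 0.0, 2.945]
contact_force: [-1.1, -1.0, 3.4]
opening: 0.0005
grip_force: 1.7
```

Run:
```python
from cell import *; from h import *
s=observe(); print(s["contact_force"],s["tool_pos"])
def big(m):
    n,l,st,_=cv2.connectedComponentsWithStats(m.astype(np.uint8)); return l==1+np.argmax(st[1:,4])
for n in ["scene","side"]:
    for c in (dict(np.load(f"{n}0.npz")),read_camera(n)):
        W=cloud(c);z=W[...,2]
        win=(W[...,0]>.5)&(W[...,0]<.63)&(W[...,1]>.14)&(W[...,1]<.24)
        top=big(win&(z>.05)&(z<.066)&masks(c)["orange"]); print(n,"top",rect(W[top],-12),W[top].mean(0))
```

```text
[-1.09758594 -1.0239286   3.41048441] [0.49641995 0.20627754 0.00490909]
scene top (array([563.6, 190.7]), 42.1, 60.0, -14.02) [0.56639701 0.18742393 0.05996468]
scene top (array([561.2, 190.6]), 43.1, 45.1, -12.76) [0.56733297 0.18792597 0.05966306]Traceback (most recent call last):
  File "<stdin>", line 9, in <module>
  File "<stdin>", line 4, in big
    return _wrapfunc(a, 'argmax', axis=axis, out=out, **kwds)
    return bound(*args, **kwds)
ValueError: attempt to get argmax of an empty sequence
```

arm_command(fingers=[1,1,-1,-1,-1,-1,-1,-1], travel=[[0,0,-0.02],[0,0,-0.05],[-0.005,0,-0.09],[-0.015,0,-0.12],[-0.03,0,-0.14],[-0.045,0,-0.14],[-0.05,0,-0.14],[-0.05,0,-0.14]], dr=[[0,0,0],[0,0,0],[0,0,0],[0,0,0],[0,0,0],[0,0,0],[0,0,0],[0,0,0]])

```text
time: 4.22
tool_pos: [0.5458, 0.1961, 0.1442]
tool_rot: [-3.141, -0.0, 2.944]
contact_force: [-0.1, -0.6, -0.5]
opening: 0.0358
grip_force: 0.0
```

```bash
cat >> h.py <<'E'
def big(m):
    n,l,st,_=cv2.connectedComponentsWithStats(m.astype(np.uint8)); return l==1+np.argmax(st[1:,4])
E
python3 - <<'E'
from cell import *; from h import *
s=observe(); print(s["contact_force"],s["tool_pos"],s["tool_rot"])
c=read_camera("wrist"); cv2.imwrite("pics/w2.png",c["color"]); np.savez("w2.npz",**c)
W=cloud(c);z=W[...,2]; M=masks(c)
win=(W[...,0]>.45)&(W[...,0]<.70)&(W[...,1]>.11)&(W[...,1]<.26)
top=big(win&(z>.054)&(z<.066)); print("pack top",rect(W[top],-12),top.sum(), W[top].mean(0))
th=big(win&M["red"]&(W[...,0]<.53)&(z<.016)); print("thumb",rect(W[th],-12),W[th].mean(0))
st=big(win&(z>.036)&(z<.052)&(W[...,0]>.585)); print("stop",rect(W[st],-12),W[st].mean(0),st.sum())
to([.553,.196,.026],168.8,s)
E
```

```text
[-0.09123813 -0.59446589 -0.50737162] [0.54584425 0.19608956 0.14419336] [-3.14143687e+00 -4.61951134e-04  2.94381029e+00]
pack top (array([556.2, 196.2]), 46.2, 63.3, -10.75) 3693 [0.55401561 0.19659074 0.06010169]
thumb (array([501.9, 206.6]), 17.6, 28.4, -11.32) [0.50024549 0.20673454 0.00716884]
stop (array([651.7, 176.8]), 82.7, 33.0, -10.2) [0.65099175 0.17650072 0.04528068] 2034
travel [-0.0071  0.0013  0.1182] dr [-0.01 -0.03 -0.13]
```

View pics/w2.png

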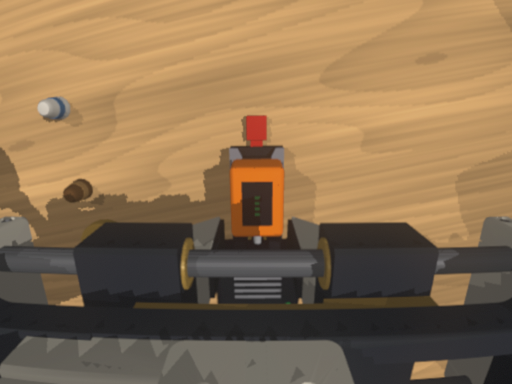

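Wrist view: the pack (257,198) has popped out about 8 mm, with the pin visible at (257,240) and the thumb pad (256,128) still down. Now I grasp it.

arm_command(fingers=[-1,-1,-1,-1,-1,-1,-1,-1], travel=[[-0.01,0,0.02],[-0.01,0.001,0.035],[-0.01,0.001,0.05],[-0.01,0.001,0.065],[-0.01,0.001,0.08],[-0.01,0.001,0.1],[-0.01,0.001,0.115],[-0.01,0.001,0.119]], dr=[[0,0,-0.3],[0,0,-0.3],[0,0,-0.3],[0,0,-0.3],[0,0,-0.3],[0,0,-0.3],[0,0,-0.3],[0,0,-0.3]])

```text
time: 4.93
tool_pos: [0.552, 0.1953, 0.0222]
tool_rot: [-3.139, -0.007, 2.95]
contact_force: [-0.6, -0.6, 0.3]
opening: 0.0905
grip_force: 0.0
```

arm_command(fingers=[-1,-1,-0.1,0,0,0,0,0], squeeze=8, travel=[[0,0,0],[0,0,0],[0,0,0],[0,0,0],[0,0,0],[0,0,0],[0,0,0],[0,0,0]], dr=[[0,0,0],[0,0,0],[0,0,0],[0,0,0],[0,0,0],[0,0,0],[0,0,0],[0,0,0]])

```text
time: 5.6
tool_pos: [0.5555, 0.1955, 0.0262]
tool_rot: [3.141, 0.0, 2.95]
contact_force: [0.0, -0.1, 0.5]
opening: 0.0564
grip_force: 0.0
```

arm_command(fingers=[0.1,0.2,0.3,0.3,0.3,0.3], squeeze=6, travel=[[0,0,0],[0,0,0],[0,0,0],[0,0,0],[0,0,0],[0,0,0]], dr=[[0,0,0],[0,0,0],[0,0,0],[0,0,0],[0,0,0],[0,0,0]])

```text
time: 6.1
tool_pos: [0.5554, 0.1955, 0.026]
tool_rot: [-3.142, 0.0, 2.95]
contact_force: [-0.8, 0.1, 1.4]
opening: 0.046
grip_force: 6.0
```

arm_command(fingers=[0.3,0.3,0.3,0.3,0.3,0.3], squeeze=18, travel=[[0,0,0],[0,0,0],[0.003,0,0],[0.007,0,0],[0.012,0,0],[0.018,0,0]], dr=[[0,0,0],[0,0,0],[0,0,0],[0,0,0],[0,0,0],[0,0,0]])

```text
time: 6.6
tool_pos: [0.5375, 0.1991, 0.026]
tool_rot: [3.141, 0.001, 2.95]
contact_force: [2.1, -1.5, -0.7]
opening: 0.0458
grip_force: 18.0
```

arm_command(fingers=[0.3,0.3,0.3,0.3,0.3,0.3,0.3,0.3], travel=[[0.008,0,0],[0.016,0,0],[0.024,0,0],[0.033,0,0],[0.042,0,0],[0.052,0,0],[0.062,0,0],[0.072,0,0]], dr=[[0,0,0],[0,0,0],[0,0,0],[0,0,0],[0,0,0],[0,0,0],[0,0,0],[0,0,0]])

```text
time: 7.27
tool_pos: [0.4653, 0.2128, 0.0256]
tool_rot: [-3.141, -0.001, 2.95]
contact_force: [-0.1, 0.8, -2.5]
opening: 0.0462
grip_force: 18.0
```

Run:
```python
from cell import *; from h import *
s=observe(); print(s["contact_force"],s["tool_pos"])
# rough lamp from scene/side frames at start
for n in ["scene","side"]:
    c=dict(np.load(f"{n}0.npz")); W=cloud(c);z=W[...,2]; M=masks(c)
    f=big(M["white"]&(z>.014)&(z<.024)&(W[...,0]>.585)&(W[...,0]<.73)&(W[...,1]<-.11)&(W[...,1]>-.3)); p=W[f][:,:2]
    hull=cv2.convexHull((p*1000).astype(np.float32)); print(n,"foot",cv2.minEnclosingCircle(hull))
    t=big(M["red"]&(W[...,0]>.46)&(W[...,0]<.51)&(W[...,1]<-.2)&(W[...,1]>-.24)); print("thumb",rect(W[t],12))
    st=big((z>.04)&(z<.052)&(W[...,0]>.55)&(W[...,0]<.66)&(W[...,1]<-.15)&(W[...,1]>-.28)); print("stop",rect(W[st],12),st.sum())
to([.37,.22,.17],181,s)
```

```text
[-0.10908147  0.75025158 -2.48425118] [0.46532398 0.21277192 0.02555344]
scene foot ((654.5767822265625, -183.47463989257812), 60.51175308227539)
thumb (array([ 485.7, -221.3]), 26.1, 18.8, 13.49)
stop (array([ 592.4, -197.1]), 16.4, 44.6, 13.61) 88
side foot ((656.4769897460938, -182.63534545898438), 63.20955276489258)
thumb (array([ 489.8, -221.2]), 24.9, 13.3, 16.37)
stop (array([ 593.2, -195.1]), 16.6, 45.0, 12.75) 152
travel [ 0.0952 -0.0111 -0.1443] dr [ -0.02  -0.09 -11.98]
```

arm_command(fingers=[0.3,0.3,0.3,0.3,0.3,0.3,0.3,0.3], travel=[[0.01,0,0],[0.02,0,-0.005],[0.026,0,-0.02],[0.028,0,-0.04],[0.028,0,-0.07],[0.028,0,-0.1],[0.028,0,-0.14],[0.028,0,-0.17]], dr=[[0,0,0],[0,0,0],[0,0,0],[0,0,0],[0,0,0],[0,0,0],[0,0,0],[0,0,0]])

```text
time: 7.93
tool_pos: [0.4391, 0.2182, 0.1988]
tool_rot: [3.141, 0.002, 2.95]
contact_force: [2.9, 0.5, -2.4]
opening: 0.0452
grip_force: 18.0
```

Run:
```python
from cell import *; from h import *
s=observe(); print(s["contact_force"],s["tool_pos"],s["opening"])
to([.579,-.200,.215],192.8,s)
```

```text
[ 2.8554703   0.53696727 -2.36286008] [0.43906296 0.21819446 0.19881795] 0.045195087723093025
travel [-0.217  -0.3839 -0.0162] dr [  0.03   0.1  -23.77]
```

arm_command(fingers=[0.3,0.3,0.3,0.3,0.3,0.3,0.3,0.3], travel=[[-0.005,-0.01,-0.005],[-0.015,-0.03,-0.01],[-0.03,-0.055,-0.015],[-0.047,-0.083,-0.016],[-0.063,-0.111,-0.016],[-0.08,-0.14,-0.016],[-0.096,-0.17,-0.016],[-0.113,-0.2,-0.016]], dr=[[0,0,-0.5],[0,0,-1.5],[0,0,-3],[0,0,-4.5],[0,0,-6],[0,0,-8],[0,0,-10],[0,0,-12]])

```text
time: 8.6
tool_pos: [0.5119, -0.001, 0.2121]
tool_rot: [3.141, -0.0, -3.122]
contact_force: [1.3, 0.7, -2.4]
opening: 0.0459
grip_force: 18.0
```

Run:
```python
from cell import *; from h import *
s=observe(); to([.579,-.200,.215],192.8,s)
```

```text
travel [-0.0632 -0.2003 -0.003 ] dr [ 1.000e-02 -1.000e-02 -1.167e+01]
```

arm_command(fingers=[0.3,0.3,0.3,0.3,0.3,0.3,0.3,0.3], travel=[[-0.008,-0.025,-0.001],[-0.018,-0.055,-0.002],[-0.028,-0.085,-0.003],[-0.038,-0.115,-0.003],[-0.047,-0.145,-0.003],[-0.055,-0.17,-0.003],[-0.06,-0.185,-0.003],[-0.063,-0.192,-0.003]], dr=[[0,0,-1.5],[0,0,-3.2],[0,0,-5],[0,0,-7],[0,0,-8.8],[0,0,-10.3],[0,0,-11.2],[0,0,-11.7]])

```text
time: 9.27
tool_pos: [0.5786, -0.1926, 0.2145]
tool_rot: [-3.142, -0.001, -2.921]
contact_force: [-0.2, 0.9, -3.3]
opening: 0.0458
grip_force: 18.0
```

arm_command(fingers=[0.3,0.3,0.3], travel=[[0,0,0],[0,0,0],[0,0,0]], dr=[[0,0,0],[0,0,0],[0,0,0]])

```text
time: 9.52
tool_pos: [0.5784, -0.1892, 0.215]
tool_rot: [3.141, -0.0, -2.919]
contact_force: [0.2, 0.4, -2.2]
opening: 0.0461
grip_force: 18.0
```

Run:
```python
from cell import *; from h import *
s=observe(); print(s["contact_force"],s["tool_pos"],np.degrees(s["tool_rot"]))
c=read_camera("wrist"); cv2.imwrite("pics/w3.png",c["color"]); np.savez("w3.npz",**c)
W=cloud(c);z=W[...,2]; M=masks(c)
win=(W[...,0]>.45)&(W[...,0]<.66)&(W[...,1]>-.3)&(W[...,1]<-.14)
th=big(win&M["red"]&(W[...,0]<.505)&(z<.016)); print("thumb",rect(W[th],13),W[th].mean(0))
ct=big(win&M["red"]&(W[...,0]>.505)&(z<.025)); print("catch",rect(W[ct],13),W[ct].mean(0))
ra=win&(z>.0165)&(z<.024)&(W[...,0]<.585); print("rails",rect(W[ra],13),ra.sum())
pk=(z>.22)&(z<.3)&M["orange"]; print("pack top",rect(W[pk],13),W[pk].mean(0),pk.sum())
```

```text
[ 0.2048158   0.40816246 -2.1833776 ] [ 0.57841634 -0.18923598  0.21498913] [ 1.79951359e+02 -1.58323577e-02 -1.67243669e+02]
thumb (array([ 489.1, -219.1]), 27.0, 17.5, 12.65) [ 0.48800993 -0.21923478  0.00938918]
catch (array([ 516.5, -212.3]), 9.1, 14.0, 12.87) [ 0.51637647 -0.21215115  0.01343123]
rails (array([ 546. , -205.7]), 85.9, 51.7, 13.35) 1424
pack top (array([ 574.1, -190.1]), 53.3, 44.0, 12.47) [ 0.55961299 -0.19265627  0.24842712] 4366
```

View pics/w3.png

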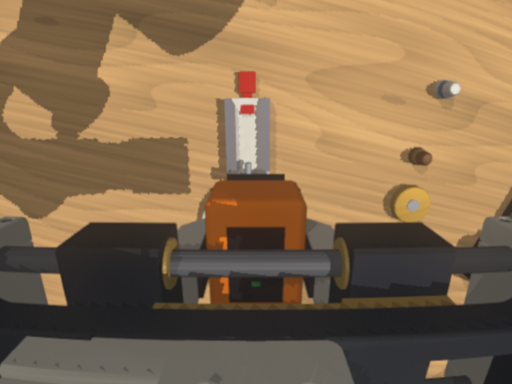

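Wrist view: lamp slide with rails from (247,98) to (247,178), thumb pad at (247,83), catch at (247,108), and the held pack in the foreground at (255,200+). Now I refine the slide axis and the pack's offset in hand.

```bash
cat > lamp.py <<'E'
from h import *
def edges(p,yaw,o,lo,hi,step=4):
    a=np.radians(yaw); q=(p[:,:2]-o)@np.array([[np.cos(a),-np.sin(a)],[np.sin(a),np.cos(a)]])*1000
    xs,mn,mx=[],[],[]
    for x in np.arange(lo,hi,step):
        b=q[(q[:,0]>=x)&(q[:,0]<x+step)]
        if len(b)>6: xs.append(x+step/2); mn.append(b[:,1].min()); mx.append(b[:,1].max())
    xs=np.array(xs); mn=np.array(mn); mx=np.array(mx); mid=(mn+mx)/2
    k=np.polyfit(xs,mid,1); print(" yaw",round(yaw+np.degrees(np.arctan(k[0])),2),"offset at 0",k[1].round(2),"at -50",np.polyval(k,-50).round(2),"width",np.median(mx-mn).round(1),"n",len(xs), "x",q[:,0].min().round(1),q[:,0].max().round(1),"res",(mid-np.polyval(k,xs)).std().round(2))
E
python3 - <<'E'
from lamp import *
o=np.array([.5502,-.2069])
for f in ["w3","scene0","side0"]:
    c=dict(np.load(f+".npz")); W=cloud(c);z=W[...,2]
    a=np.radians(13); d=W[...,:2]-o; X=d@[np.cos(a),np.sin(a)]; Y=d@[-np.sin(a),np.cos(a)]
    m=(X>-52)&(X<.031)&(X>-.05)&(abs(Y)<.034)&(z>.0165)&(z<.024); print(f,m.sum()); edges(W[m],13,o,-46,30)
    if f=="w3":
        m=(z>.244)&(z<.256)&(abs(Y)<.05); t=np.array([.57842,-.18924]); print(m.sum()); edges(W[m],12.76,t,-32,32); print(rect(W[m],13))
c=dict(np.load("w2.npz")); W=cloud(c);z=W[...,2]
E
```

```text
w3 1347
 yaw 13.49 offset at 0 2.37 at -50 1.94 width 51.1 n 19 x -46.6 30.9 res 0.17
8122
 yaw 12.64 offset at 0 0.15 at -50 0.25 width 45.9 n 12 x -30.8 24.6 res 0.12
(array([ 575. , -189.5]), 55.1, 71.7, 13.9)
scene0 211
 yaw 8.09 offset at 0 -1.88 at -50 2.42 width 50.5 n 18 x -49.0 30.1 res 4.1
side0 479
 yaw 13.58 offset at 0 2.03 at -50 1.53 width 52.1 n 19 x -47.7 31.0 res 0.48
```

Run:
```python
from cell import *; from h import *
s=observe(); to([.4596,-.2263,.08],193.5,s)
```

```text
travel [ 0.1241 -0.0099  0.1351] dr [ 0.03 -0.01 -0.72]
```

arm_command(fingers=[0.3,0.3,0.3,0.3,0.3,0.3,0.3,0.3], travel=[[0.02,-0.001,0.01],[0.05,-0.004,0.03],[0.08,-0.006,0.055],[0.105,-0.008,0.085],[0.12,-0.0099,0.11],[0.1241,-0.0099,0.125],[0.1241,-0.0099,0.135],[0.1241,-0.0099,0.135]], dr=[[0,0,-0.2],[0,0,-0.4],[0,0,-0.6],[0,0,-0.7],[0,0,-0.7],[0,0,-0.7],[0,0,-0.7],[0,0,-0.7]])

```text
time: 10.23
tool_pos: [0.4593, -0.2265, 0.0786]
tool_rot: [3.139, -0.002, -2.907]
contact_force: [0.3, 0.3, -3.1]
opening: 0.0459
grip_force: 18.0
```

arm_command(fingers=[0.3,0.3,0.3], travel=[[0,0,0],[0,0,0],[0,0,0]], dr=[[0,0,0],[0,0,0],[0,0,0]])

```text
time: 10.48
tool_pos: [0.4612, -0.2278, 0.0811]
tool_rot: [-3.14, 0.002, -2.906]
contact_force: [-1.3, -0.2, -2.7]
opening: 0.0459
grip_force: 18.0
```

Run:
```python
from cell import *; from lamp import *
s=observe(); print(s["tool_pos"],np.degrees(s["tool_rot"]),s["contact_force"]); to([.4596,-.2263,.0265],193.5,s)
o=np.array([.552,-.2041])
for n in ["side","wrist"]:
    c=read_camera(n); np.savez(n+"4.npz",**c); cv2.imwrite("pics/%s4.png"%n,c["color"]); W=cloud(c);z=W[...,2]
    a=np.radians(13.5); d=W[...,:2]-o; X=d@[np.cos(a),np.sin(a)]; Y=d@[-np.sin(a),np.cos(a)]
    m=(X<.031)&(X>-.05)&(abs(Y)<.034)&(z>.0165)&(z<.024); print(n,m.sum()); 
    if m.sum()>100: edges(W[m],13.5,o,-46,30)
    zt=s["tool_pos"][2]+.034; m=(abs(z-zt)<.004)&(abs(X+.095)<.05)&(abs(Y)<.05)&masks(c)["orange"]; print("pack",m.sum())
    if m.sum()>100: edges(W[m],13.5,s["tool_pos"][:2],-36,36)
```

```text
[ 0.46120309 -0.22778882  0.08108808] [-1.79892527e+02  1.07401838e-01 -1.66526177e+02] [-1.26679828 -0.16986568 -2.71819351]
travel [0.0013 0.0019 0.0546] dr [-0.11  0.11 -0.03]
side 479
 yaw 13.17 offset at 0 -0.25 at -50 0.03 width 52.5 n 19 x -50.0 30.6 res 0.44
pack 4
wrist 0
pack 4378
 yaw 13.87 offset at 0 0.29 at -50 -0.03 width 43.6 n 11 x -31.1 22.8 res 0.12
```

arm_command(fingers=[0.3,0.3,0.3,0.3,0.3,0.3,0.3,0.3], travel=[[0.001,0.001,0.01],[0.001,0.001,0.025],[0.001,0.001,0.037],[0.001,0.001,0.047],[0.001,0.001,0.052],[0.001,0.001,0.0535],[0.001,0.001,0.0535],[0.001,0.001,0.0535]], dr=[[0,0,0],[0,0,0],[0,0,0],[0,0,0],[0,0,0],[0,0,0],[0,0,0],[0,0,0]])

```text
time: 11.25
tool_pos: [0.4591, -0.2272, 0.0269]
tool_rot: [-3.141, 0.001, -2.907]
contact_force: [0.8, -0.0, -2.5]
opening: 0.0461
grip_force: 18.0
```

Run:
```python
from cell import *; from lamp import *
s=observe(); print(s["tool_pos"],np.degrees(s["tool_rot"]),s["contact_force"]); to([.4596,-.2263,.0265],193.5,s)
```

```text
[ 0.4591357  -0.22718811  0.02689849] [-1.79962780e+02  4.01089245e-02 -1.66581902e+02] [ 0.80600036 -0.0052825  -2.48122357]
travel [-0.0007  0.0008  0.0004] dr [-0.04  0.04 -0.08]
```

arm_command(fingers=[0.3,0.3,0.3,0.3,0.3,0.3,0.3,0.3], travel=[[-0.003,0.0008,0],[-0.007,0.0008,0],[-0.01,0.0008,0],[-0.013,0.0008,0],[-0.016,0.0008,0],[-0.019,0.0008,0],[-0.022,0.0008,0],[-0.024,0.0008,0]], dr=[[0,0,0],[0,0,0],[0,0,0],[0,0,0],[0,0,0],[0,0,0],[0,0,0],[0,0,0]])

```text
time: 11.92
tool_pos: [0.4823, -0.2205, 0.0264]
tool_rot: [3.142, 0.0, -2.907]
contact_force: [-0.1, 0.3, -4.0]
opening: 0.0456
grip_force: 18.0
```

arm_command(fingers=[0.3,0.3,0.3,0.3,0.3,0.3], travel=[[-0.003,0,0],[-0.006,0,0],[-0.009,0,0],[-0.012,0,0],[-0.015,0,0],[-0.018,0,0]], dr=[[0,0,0],[0,0,0],[0,0,0],[0,0,0],[0,0,0],[0,0,0]])

```text
time: 12.42
tool_pos: [0.4999, -0.2167, 0.0266]
tool_rot: [-3.141, 0.001, -2.908]
contact_force: [-0.6, -2.9, -1.9]
opening: 0.0459
grip_force: 18.0
```

arm_command(fingers=[0.3,0.3,0.3,0.3,0.3,0.3], travel=[[0,-0.0004,0],[-0.003,-0.0006,0],[-0.006,-0.0006,0],[-0.009,-0.0006,0],[-0.012,-0.0006,0],[-0.015,-0.0006,0]], dr=[[0,0,0],[0,0,0],[0,0,0],[0,0,0],[0,0,0],[0,0,0]])

```text
time: 12.92
tool_pos: [0.5144, -0.2134, 0.0264]
tool_rot: [3.141, -0.0, -2.907]
contact_force: [-0.5, -0.3, -1.7]
opening: 0.0458
grip_force: 18.0
```

arm_command(fingers=[0.3,0.3,0.3,0.3,0.3,0.3], travel=[[-0.003,0,0],[-0.006,0,0],[-0.009,0,0],[-0.012,0,0],[-0.015,0,0],[-0.018,0,0]], dr=[[0,0,0],[0,0,0],[0,0,0],[0,0,0],[0,0,0],[0,0,0]])

```text
time: 13.42
tool_pos: [0.5319, -0.2093, 0.0264]
tool_rot: [3.142, -0.0, -2.907]
contact_force: [-0.3, -0.4, -0.8]
opening: 0.0464
grip_force: 18.0
```

arm_command(fingers=[0.3,0.3,0.3,0.3,0.3,0.3], travel=[[-0.002,0,0],[-0.004,0,0],[-0.006,0,0],[-0.008,0,0],[-0.01,0,0],[-0.012,0,0]], dr=[[0,0,0],[0,0,0],[0,0,0],[0,0,0],[0,0,0],[0,0,0]])

```text
time: 13.92
tool_pos: [0.5434, -0.2067, 0.0263]
tool_rot: [-3.142, -0.0, -2.907]
contact_force: [-1.2, -2.1, -1.6]
opening: 0.0461
grip_force: 18.0
```

arm_command(fingers=[0.3,0.3,0.3,0.3], travel=[[-0.001,0,0],[-0.002,0,0],[-0.003,0,0],[-0.004,0,0]], dr=[[0,0,0],[0,0,0],[0,0,0],[0,0,0]])

```text
time: 14.25
tool_pos: [0.5464, -0.2059, 0.0263]
tool_rot: [3.141, -0.002, -2.907]
contact_force: [-4.1, -3.1, -0.5]
opening: 0.0457
grip_force: 18.0
```

arm_command(fingers=[0.3,0.3,0.3,0.3,0.3], travel=[[0,-0.0003,0],[-0.001,-0.0003,0],[-0.002,-0.0003,0],[-0.003,-0.0003,0],[-0.004,-0.0003,0]], dr=[[0,0,0],[0,0,0],[0,0,0],[0,0,0],[0,0,0]])

```text
time: 14.67
tool_pos: [0.5502, -0.205, 0.0262]
tool_rot: [3.141, -0.002, -2.907]
contact_force: [-7.1, -2.9, 0.8]
opening: 0.0459
grip_force: 18.0
```

arm_command(fingers=[0.3,0.3,0.3], travel=[[-0.0007,0,0],[-0.0014,0,0],[-0.002,0,0]], dr=[[0,0,0],[0,0,0],[0,0,0]])

```text
time: 14.92
tool_pos: [0.5521, -0.2046, 0.0262]
tool_rot: [3.141, -0.002, -2.907]
contact_force: [-6.1, -3.2, 0.0]
opening: 0.0461
grip_force: 18.0
```

arm_command(fingers=[0.3,0.3,0.3], travel=[[-0.0005,0,0],[-0.001,0,0],[-0.001,0,0]], dr=[[0,0,0],[0,0,0],[0,0,0]])

```text
time: 15.17
tool_pos: [0.5531, -0.2042, 0.026]
tool_rot: [3.14, -0.002, -2.908]
contact_force: [-5.1, -2.8, -0.7]
opening: 0.0457
grip_force: 18.0
```

Run:
```python
from cell import *; from lamp import *
s=observe(); print(s["tool_pos"],s["contact_force"])
c=read_camera("wrist"); np.savez("w5.npz",**c); cv2.imwrite("pics/w5.png",cv2.resize(c["color"][60:260,150:360],None,fx=3,fy=3,interpolation=cv2.INTER_NEAREST))
W=cloud(c);z=W[...,2]; m=masks(c)["red"]&(z<.03)
n,l,st,ce=cv2.connectedComponentsWithStats(m.astype(np.uint8))
for i in range(1,n):
    if st[i,4]>15: p=W[l==i]; print(ce[i].round(),st[i,4],np.median(p,0).round(4),p[:,2].min(),p[:,2].max())
```

```text
[ 0.55311303 -0.20424266  0.02603866] [-5.11471737 -2.82798773 -0.71378663]
[255. 112.] 1539 [ 0.4884 -0.2193  0.0093] 0.006853831550546134 0.011485882349222907
[255. 163.] 473 [ 0.5167 -0.2128  0.0134] 0.009542927221145107 0.016599384272585057
```

View pics/w5.png

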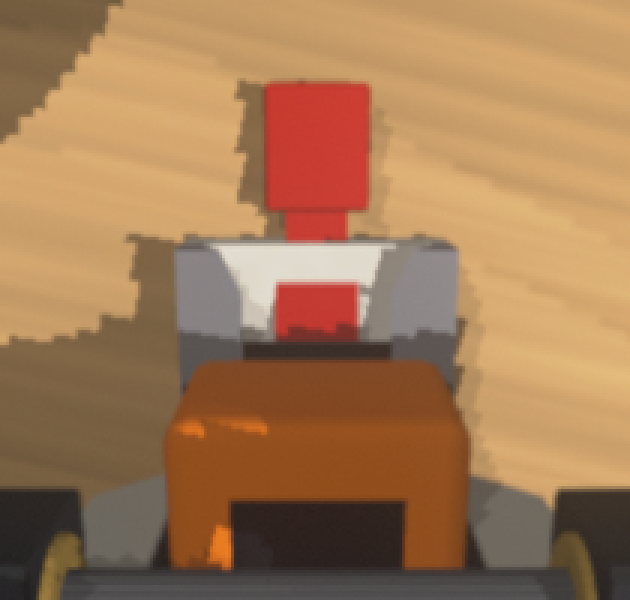

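The view shows the thumb pad (255,112) back at its starting height of 9.3 mm. The catch (255,163) stands up to 16.6 mm, close behind the pack's tail, so it has clicked. I release.

arm_command(fingers=[0.1,-0.1,-0.3,-0.6,-0.9,-1,-1,-1], squeeze=5, travel=[[0,0,0],[0,0,0],[0,0,0],[0,0,0],[0,0,0],[0,0,0],[0,0,0],[0,0,0]], dr=[[0,0,0],[0,0,0],[0,0,0],[0,0,0],[0,0,0],[0,0,0],[0,0,0],[0,0,0]])

```text
time: 15.88
tool_pos: [0.5542, -0.2042, 0.0264]
tool_rot: [3.142, 0.0, -2.907]
contact_force: [-0.5, -0.8, -1.1]
opening: 0.0857
grip_force: 0.0
```

arm_command(fingers=[-1,-1,-1,-1,-1,-1,-1,-1], travel=[[0,0,-0.005],[0,0,-0.015],[0,0,-0.03],[0,0,-0.05],[0,0,-0.08],[0,0,-0.1],[0,0,-0.11],[0,0,-0.11]], dr=[[0,0,0],[0,0,0],[0,0,0],[0,0,0],[0,0,0],[0,0,0],[0,0,0],[0,0,0]])

```text
time: 16.55
tool_pos: [0.5554, -0.205, 0.1396]
tool_rot: [-3.138, 0.004, -2.907]
contact_force: [0.4, -0.6, 0.2]
opening: 0.0916
grip_force: 0.0
```

Run:
```python
from cell import *; from lamp import *
s=observe(); print(s["tool_pos"],s["contact_force"],s["opening"])
c=read_camera("wrist"); cv2.imwrite("pics/w6.png",c["color"])
W=cloud(c);z=W[...,2]; m=masks(c)["red"]&(z<.03)
n,l,st,ce=cv2.connectedComponentsWithStats(m.astype(np.uint8))
for i in range(1,n):
    if st[i,4]>15: p=W[l==i]; print(ce[i].round(),st[i,4],np.median(p,0).round(4),p[:,2].min(),p[:,2].max())
top=big((z>.054)&(z<.066)&(W[...,1]<-.1)); print("pack",rect(W[top],13)); edges(W[top],13.5,np.array([.552,-.2041]),-36,30)
```

```text
[ 0.55542686 -0.20501464  0.13962888] [ 0.41422174 -0.61335207  0.16280762] 0.09162098701553574
[257. 106.] 521 [ 0.4885 -0.219   0.0086] 0.005891543455712087 0.010794840571895776
[257. 139.] 134 [ 0.5177 -0.2123  0.0132] 0.010832168090353313 0.015957379954821074
pack (array([ 552.1, -203.9]), 62.8, 46.1, 13.25)
 yaw 13.4 offset at 0 0.17 at -50 0.26 width 45.0 n 16 x -31.3 31.7 res 0.2
```

View pics/w6.png

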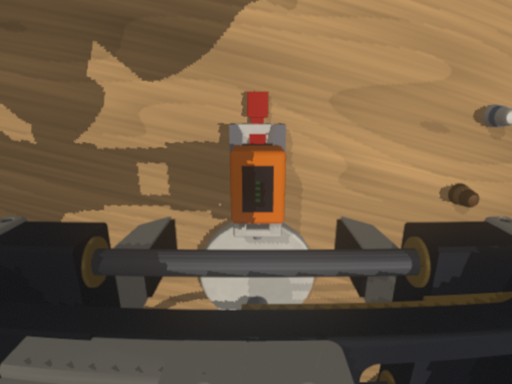

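arm_command(fingers=[-1,-1,-1,-1], travel=[[0,0,0],[0,0,0],[0,0,0],[0,0,0]], dr=[[0,0,0],[0,0,0],[0,0,0],[0,0,0]])

```text
time: 16.93
tool_pos: [0.5536, -0.2041, 0.1352]
tool_rot: [3.14, -0.002, -2.907]
contact_force: [0.7, 0.1, -0.0]
opening: 0.092
grip_force: 0.0
```

Run:
```python
from cell import *; from lamp import *
for n,c in [("wrist",read_camera("wrist")),("side",read_camera("side")),("side0",dict(np.load("side0.npz"))),("scene",read_camera("scene")),("scene0",dict(np.load("scene0.npz")))]:
    W=cloud(c);z=W[...,2]; m=masks(c)["red"]&(z<.03)&(abs(W[...,0]-.488)<.012)&(abs(W[...,1]+.22)<.012)
    print(n,m.sum(),z[m].mean() if m.any() else None)
    if n=="wrist":
        top=big((z>.054)&(z<.066)&(W[...,1]<-.1)); edges(W[top],13.5,np.array([.552,-.2041]),-36,30)
```

```text
wrist 490 0.008806576791967639
 yaw 13.47 offset at 0 0.15 at -50 0.17 width 45.2 n 16 x -31.0 32.5 res 0.25
side 53 0.009705655868900594
side0 55 0.01051664811350812
scene 30 0.009811029995354678
scene0 41 0.010256871102215289
```

Run:
```python
from cell import *; from lamp import *
def meas(c):
    W=cloud(c);z=W[...,2]; r=masks(c)["red"]&(z<.03)&(abs(W[...,0]-.488)<.014)&(abs(W[...,1]+.22)<.014)
    r=cv2.erode(r.astype(np.uint8),np.ones((3,3)))>0
    d=W[...,:2]-[.488,-.2198]; ring=(np.hypot(d[...,0],d[...,1])>.025)&(np.hypot(d[...,0],d[...,1])<.05)&(W[...,0]<.49)&(z<.006)
    return r.sum(), np.array([z[r].mean(), z[r].std()/r.sum()**.5, z[ring].mean()]).round(5)*1000
for n in ["side","scene","wrist"]:
    f={"side":"side0","scene":"scene0","wrist":"w3"}[n]
    print(n,"before",meas(dict(np.load(f+".npz"))))
    if n=="wrist": print("held",meas(dict(np.load("w5.npz"))))
    for i in range(4): print("  now",meas(read_camera(n)))
```

```text
side before (np.int64(7), array([10.29,  0.23,  0.33]))
  now (np.int64(3), array([10.18,  0.27,  0.37]))
  now (np.int64(12), array([10.2 ,  0.3 ,  0.38]))
  now (np.int64(11), array([9.85, 0.19, 0.37]))
  now (np.int64(8), array([10.18,  0.29,  0.4 ]))
scene before (np.int64(14), array([10.24,  0.23,  0.5 ]))
  now (np.int64(9), array([10.1 ,  0.31,  0.36]))
  now (np.int64(9), array([9.3 , 0.37, 0.35]))
  now (np.int64(8), array([10.07,  0.38,  0.32]))
  now (np.int64(10), array([9.98, 0.36, 0.37]))
wrist before (np.int64(252), array([ 9.43,  0.05, -0.56]))
held (np.int64(1278), array([ 9.35,  0.02, -0.58]))
  now (np.int64(428), array([ 8.78,  0.03, -0.57]))
  now (np.int64(435), array([ 8.8 ,  0.04, -0.57]))
  now (np.int64(431), array([ 8.74,  0.03, -0.57]))
  now (np.int64(438), array([ 8.8 ,  0.03, -0.57]))
```

arm_command(fingers=[-1,-1,-1,-1,-1,-1,-1,-1], travel=[[0,0,0.015],[0,0,0.035],[0,0,0.06],[0,0,0.08],[0,0,0.095],[0,0,0.106],[0,0,0.109],[0,0,0.109]], dr=[[0,0,0],[0,0,0],[0,0,0],[0,0,0],[0,0,0],[0,0,0],[0,0,0],[0,0,0]])

```text
time: 18.35
tool_pos: [0.5539, -0.2042, 0.0268]
tool_rot: [3.141, -0.001, -2.907]
contact_force: [0.0, 0.4, 0.8]
opening: 0.092
grip_force: 0.0
```

Run:
```python
from cell import *; from lamp import *
s=observe(); print(s["tool_pos"],s["contact_force"])
def meas(c):
    W=cloud(c);z=W[...,2]; r=masks(c)["red"]&(z<.03)&(abs(W[...,0]-.488)<.014)&(abs(W[...,1]+.22)<.014)
    r=cv2.erode(r.astype(np.uint8),np.ones((3,3)))>0
    d=W[...,:2]-[.488,-.2198]; h=np.hypot(d[...,0],d[...,1]); ring=(h>.025)&(h<.05)&(W[...,0]<.49)&(z<.006)
    k=masks(c)["red"]&(z<.03)&(W[...,0]>.51)&(W[...,0]<.53)&(W[...,1]<-.2)
    u=W[k]; X=(u[:,:2]-[.552,-.2041])@[.9724,.2334]
    t=masks(c)["orange"]&(z>.022)&(z<.045); T=(W[t][:,:2]-[.552,-.2041])@[.9724,.2334]
    return r.sum(), z[r].mean()*1000, z[ring].mean()*1000, "catch far edge x",X.max()*1000, "z",u[X>X.max()-.003][:,2].mean()*1000,"tail x",np.median(T)*1000 if len(T) else None
print(meas(dict(np.load("w5.npz"))))
for i in range(2): print(meas(read_camera("wrist")))
```

```text
[ 0.5538577  -0.20417269  0.02684472] [0.0255205  0.37116041 0.82057009]
(np.int64(1278), np.float64(9.351521555530763), np.float64(-0.5767561150117575), 'catch far edge x', np.float64(-31.510617720117555), 'z', np.float64(14.606992887835007), 'tail x', np.float64(-29.027094726385638))
(np.int64(1296), np.float64(8.734541446600016), np.float64(-0.572470007650711), 'catch far edge x', np.float64(-31.14566370438969), 'z', np.float64(14.09605864069376), 'tail x', np.float64(-30.674101550244437))
(np.int64(1289), np.float64(8.750188500163391), np.float64(-0.5762762717407752), 'catch far edge x', np.float64(-31.060042901367538), 'z', np.float64(14.148217959717785), 'tail x', np.float64(-30.51769517908271))
```

The catch is about 0.65 mm down. It dipped when the released pack snapped back onto it. I'll regrip, nudge the pack in so the catch rises fully, then ease it back slowly before letting go.

arm_command(fingers=[-0.4,-0.1,0.1,0.3,0.3,0.3,0.3,0.3], squeeze=12, travel=[[0,0,0],[0,0,0],[0,0,0],[0,0,0],[0,0,0],[0,0,0],[0,0,0],[0,0,0]], dr=[[0,0,0],[0,0,0],[0,0,0],[0,0,0],[0,0,0],[0,0,0],[0,0,0],[0,0,0]])

```text
time: 19.12
tool_pos: [0.5541, -0.2043, 0.0274]
tool_rot: [3.141, 0.0, -2.907]
contact_force: [0.1, 0.3, 0.1]
opening: 0.0466
grip_force: 12.0
```

arm_command(fingers=[0.3,0.3,0.3,0.3,0.3], squeeze=18, travel=[[0,0,0],[-0.0004,0,0],[-0.0008,0,0],[-0.0012,0,0],[-0.0012,0,0]], dr=[[0,0,0],[0,0,0],[0,0,0],[0,0,0],[0,0,0]])

```text
time: 19.53
tool_pos: [0.5542, -0.2042, 0.0274]
tool_rot: [3.141, -0.002, -2.907]
contact_force: [-6.7, -1.9, 3.4]
opening: 0.046
grip_force: 18.0
```

```bash
cat >> lamp.py <<'E'
def meas(c):
    W=cloud(c);z=W[...,2]; r=masks(c)["red"]&(z<.03)&(abs(W[...,0]-.488)<.014)&(abs(W[...,1]+.22)<.014)
    r=cv2.erode(r.astype(np.uint8),np.ones((3,3)))>0
    d=W[...,:2]-[.488,-.2198]; h=np.hypot(d[...,0],d[...,1]); ring=(h>.025)&(h<.05)&(W[...,0]<.49)&(z<.006)
    t=masks(c)["orange"]&(z>.022)&(z<.045); T=(W[t][:,:2]-[.552,-.2041])@[.9724,.2334]
    return "pad over table",(z[r].mean()-z[ring].mean())*1000,"tail x",np.median(T)*1000
E
python3 -c "
from cell import *; from lamp import *
print(meas(read_camera('wrist')))"
```

```text
('pad over table', np.float64(9.90608015629832), 'tail x', np.float64(-30.88063819163268))
```

arm_command(fingers=[0.3,0.3,0.3,0.3,0.3,0.3,0.3,0.3], travel=[[0.0002,0,0],[0.0004,0,0],[0.0006,0,0],[0.0008,0,0],[0.001,0,0],[0.0012,0,0],[0.0014,0,0],[0.0014,0,0]], dr=[[0,0,0],[0,0,0],[0,0,0],[0,0,0],[0,0,0],[0,0,0],[0,0,0],[0,0,0]])

```text
time: 20.25
tool_pos: [0.5542, -0.2042, 0.0274]
tool_rot: [-3.142, 0.001, -2.907]
contact_force: [-2.3, -0.4, 1.2]
opening: 0.0457
grip_force: 18.0
```

```bash
python3 -c "
from cell import *; from lamp import *
print(meas(read_camera('wrist')),observe()['contact_force'])"
```

```text
('pad over table', np.float64(9.896806977277832), 'tail x', np.float64(-30.65143994029948)) [-1.64152129 -0.8965846   1.65672889]
```

arm_command(fingers=[0.3,0.3,0.2,0,-0.2,-0.5,-0.9,-1], squeeze=4, travel=[[0.0004,0,0],[0.0008,0,0],[0.0008,0,0],[0.0008,0,0],[0.0008,0,0],[0.0008,0,0],[0.0008,0,0],[0.0008,0,0]], dr=[[0,0,0],[0,0,0],[0,0,0],[0,0,0],[0,0,0],[0,0,0],[0,0,0],[0,0,0]])

```text
time: 20.97
tool_pos: [0.5529, -0.2046, 0.0274]
tool_rot: [3.141, -0.0, -2.908]
contact_force: [-0.6, -0.7, -0.0]
opening: 0.0681
grip_force: 0.0
```

arm_command(fingers=[-1,-1,-1,-1,-1,-1,-1,-1], travel=[[0,0,0],[0,0,-0.008],[0,0,-0.02],[0,0,-0.04],[0,0,-0.065],[0,0,-0.09],[0,0,-0.1],[0,0,-0.1]], dr=[[0,0,0],[0,0,0],[0,0,0],[0,0,0],[0,0,0],[0,0,0],[0,0,0],[0,0,0]])

```text
time: 21.63
tool_pos: [0.5546, -0.2053, 0.1305]
tool_rot: [-3.138, 0.005, -2.907]
contact_force: [0.7, 1.4, -0.5]
opening: 0.0914
grip_force: 0.0
```

```bash
python3 -c "
from cell import *; from lamp import *
s=observe(); print(s['tool_pos'],s['opening'],s['contact_force'])
for i in range(4): c=read_camera('wrist'); print(meas(c))
W=cloud(c);z=W[...,2]
top=big((z>.054)&(z<.066)&(W[...,1]<-.1)); edges(W[top],13.5,np.array([.552,-.2041]),-36,30)"
```

```text
[ 0.55456413 -0.20531242  0.13051861] 0.0914366278548947 [ 0.67384265  1.36871395 -0.51296936]
('pad over table', np.float64(9.940892263021102), 'tail x', np.float64(nan))
('pad over table', np.float64(9.948791859350122), 'tail x', np.float64(nan))
('pad over table', np.float64(10.008043887937133), 'tail x', np.float64(nan))
('pad over table', np.float64(9.867481663584526), 'tail x', np.float64(nan))
 yaw 13.27 offset at 0 -0.13 at -50 0.08 width 45.2 n 16 x -31.3 31.4 res 0.24
  return _methods._mean(a, axis=axis, dtype=dtype,
  ret = ret.dtype.type(ret / rcount)
```

The catch is now fully up and the pack is home and released, so I hand in.

```bash
python3 -c "
from cell import *
print(hand_in())"
```

```text
the job is handed in; nothing more can be done
None
```

The pack is home in the lamp with the lamp's catch fully up behind it and the gripper clear; I handed the job in at about 22 s, but no verdict came back.

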